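# Move a specimen holder from the loading dock to the scanning stage

### The job

The specimen holder is latched in the rail of the loading dock. Press down the dock's catch pad so that the holder springs loose, slide it back out of the rail and lift it off, then slide it into the empty rail of the scanning stage until that catch clicks and holds it by itself, and let go. Work gently: do not lean on the catch, tear the holder against it or ram the end stop, and leave everything else on the bench as it stands.

Things in the scene. Friction and masses are not known exactly. Their poses are not given: they have to be found in the camera images.
- holder: Specimen holder, loose, 0.13 to 0.25 kg: black plate 80 (x) x 60 (y) x 8 mm, origin at the centre of its underside, z up, +x towards the nose, the end that enters the rail first. On it a round copper-coloured chuck, 40 mm across, 6 mm high, centred at x = +14, and an upright fin to grip. Under the chuck a window through the plate (x = +6 to +28, y = -8 to +8) takes the catch tooth.
- holder_grip (a point): Point on the holder's fin to pinch from above: x = -15, y = 0, 35 mm above the underside. The fin is 10 mm thick in x (pinch along the holder's x), 36 mm wide in y, its top 50 mm above the underside.
- dock: Loading dock, fixed: dark base plate 190 x 150 x 16 mm without knobs with a rail in which the holder starts latched. Origin on the bench under the rail's middle line, z up, +x the push-in direction. Steel runners (x = -100 to +70) carry the holder's underside at z = 40. Latched, the holder's origin is at x = 0; a rubber end stop is met at x = +2.5. All measures in mm.
- dock_lips (a point): Start of the dock's lips: point x = -2, y = 0, z = 49 in the dock's frame. From here to x = +70 lips 4 mm thick over the side walls reach in to 26.5 mm from the middle line and hold the plate down (1.2 mm play). The holder can be lifted out or lowered in only while its origin is behind x = -44.
- dock_pad (a point): Centre of the top of the dock's catch pad: black, 30 (x) x 28 (y) mm, at x = +25, y = +64 in the dock's frame, top 58 mm above the bench when up. Pressed straight down 5 mm or more it frees the holder; it bottoms at 10 mm. The spring takes 2 to 4 N, the rubbing tooth up to 8 N more.
- stage: Scanning stage, fixed: the same base plate but with two black knobs on its -y side; its rail is empty at the start. Frame, rail, walls, lips, catch and ejector are as on the dock, but the stop block (end stop, catch and ejector together) is clamped d = 0 to 22 mm deeper; d differs each time and is not given: feel for it. Latched, the holder's origin is at x = d; end stop at x = d + 2.5.
- stage_mouth (a point): Open mouth of the stage's rail: x = -52, y = 0, z = 40 in the stage's frame; the holder's origin comes here when it is lowered in, before it is slid in. Side walls (top z = 49) are 75 mm apart from x = -100 to -46, then narrow to 63 mm apart at x = -16 and run straight to x = +70; the dock's do the same.
- stage_lips (a point): Start of the stage's lips: point x = -2, y = 0, z = 49 in the stage's frame; otherwise as the dock's lips. Sliding the holder in takes 3 to 6 N, up to about 20 N while the nose rides over the tooth and the ejector is pushed in; at the click the pad beside the rail jumps up again and the ejector alone pushes back with 5 to 6 N; from the rubber end stop on it climbs by 6 N per mm.
- dock_catch (a joint): How far the dock's catch is pressed down (m): 0 up, 0.010 bottom. Its steel tooth, 4 mm high, between the runners, is clear of the holder from about 0.004.
- stage_catch (a joint): The same for the stage's catch. The nose of an entering holder pushes the tooth down to about 0.004 by its ramp; it returns to 0 at the click, when it pops up in the holder's window.
- dock_ejector (a joint): How far the dock's ejector, two sprung steel prongs at the end of the rail, is pushed in (m): 0.022 with the holder latched, 0 fully out, 0.0245 at the end stop. Released, it pushes the holder back up to 22 mm, still partly under the lips.
- stage_ejector (a joint): The same for the stage's ejector: 0 at the start; the holder meets it 22 mm before it latches; 0.022 when latched, 0.0245 at the end stop.
- objective: Bystander to leave alone: a steel microscope objective, upright cylinder 34 mm across, 45 mm high; origin at its underside or, for the lying tools, on its axis.
- driver: Bystander to leave alone: a screwdriver lying flat, 160 mm long; origin at its underside or, for the lying tools, on its axis.
- solvent: Bystander to leave alone: a white-capped bottle, 48 mm across, 110 mm high; origin at its underside or, for the lying tools, on its axis.
- wafer_box: Bystander to leave alone: a flat clear round wafer box, 82 mm across, 24 mm high; origin at its underside or, for the lying tools, on its axis.
- screw_tray: Bystander to leave alone: a shallow aluminium tray, 90 x 70 x 25 mm; origin at its underside or, for the lying tools, on its axis.
- key: Bystander to leave alone: a small wrench lying flat, 120 mm long; origin at its underside or, for the lying tools, on its axis.
- clamp: Bystander to leave alone: a small aluminium clamp with a screw, 50 x 25 x 24 mm; origin at its underside or, for the lying tools, on its axis.
There are look-alikes about, which are no part of the job. What is shaped like the dock but pink or purple is not meant.

How it is judged (in metres and radians):
On the way, in this order (a step that is already met when the one before it is completed fails the run):
1. the loading dock's catch pad is pressed down and the ejector pushes the holder back past the tooth (value of joint dock_catch above 0.003 m and value of joint dock_ejector below 0.014 m), for 0.05 s.
2. the holder is off the loading dock's rail, lifted at least 15 mm above the runners (height (world z) of holder above 0.055 m), for 0.1 s.
At the end, for the whole second after the job is handed in: The holder rests latched in the stage's rail (6 mm off the middle line at most, -4 to 29 mm along it, 36 to 45 mm high, level and in line within 0.08 rad): stage ejector held in over 18 mm, stage catch and dock catch up again to within 2 mm (value of joint stage_ejector above 0.018 m and value of joint each of stage_catch, dock_catch below 0.002 m and x of holder in the frame of stage between -0.004 and 0.029 m and y of holder in the frame of stage between -0.006 and 0.006 m and z of holder in the frame of stage between 0.036 and 0.045 m and angle between holder's own z axis and vertical below 0.08 rad and angle between the x axis of holder and the x axis of stage, either way round below 0.08 rad and linear speed of holder below 0.01 m/s); the robot touches nothing.
It fails at once if with its nose in the narrow part of a rail, the holder is pressed or torn against that dock or stage (rail, catch or end stop) with more than 50 N ((contact force between holder and dock above 50 N and x of holder in the frame of dock above -0.045 m and horizontal distance between holder and dock below 0.06 m) or (contact force between holder and stage above 50 N and x of holder in the frame of stage above -0.045 m and horizontal distance between holder and stage below 0.06 m)).
It fails at once if the arm or fingers press the dock (its catch pad too) or the stage with more than 30 N (contact force between any of the arm, the fingers and dock above 30 N or contact force between any of the arm, the fingers and stage above 30 N).
It fails at once if another thing on the bench is pushed more than 30 mm (distance of any of objective, driver, solvent, wafer_box, screw_tray, key, clamp from where it was at the start of the episode above 0.03 m).
It also fails if it takes over 67 s, if anything falls off the work surface, if the arm or the gripper's body presses on something with over 40 N, if the wrist force passes 120 N, or if a joint passes its speed limit or range.

### The arm

A 6-joint arm with a two-finger parallel gripper is mounted at the origin on the work surface. World frame = base frame: x ahead of the robot, y to its left, z up, the work surface at z = 0. Lengths are in mm, angles in rad, forces in N, time in s.
With the tool pointing down it reaches from about 275 to 750 mm from the base axis. Payload 10.2 kg.
Tool frame: the origin (TCP) lies midway between the tips of the shut fingers; the grasp point (between the pads) lies 19 mm behind it; z points along the fingers, y is the line along which they close (so a half turn about z gives the same grasp; the last joint's range is limited). The gripper opens to 85 mm and grips with 20 to 120 N. Pads are 22 mm wide; open, the fingers measure 114 mm over their backs; the gripper's body (76 mm by 85 mm) begins 54 mm behind the grasp point. The pads swing forward as they close: fully open they stand 13 mm farther back than shut.
Start: joints at [0.987, 0.313, 1.498, -0, 1.331, -0.223], TCP at [185.35, 491.199, 231.294] pointing down, gripper open.
Joint ranges: [-2.94, 2.94], [-0.97, 2.17], [0.19, 2.56], [-1.23, 4.37], [0.02, 3.11], [-2.88, 2.88]. Speed limits (rad/s): [2.39, 2.39, 3.01, 3.14, 3.14, 3.14].

### API

Orientations are given as a unit quaternion [w, x, y, z].
In Python, from rig import sense, capture, finish_job, find_in, place_of gives the robot as it stands. The module is installed in compiled form; this text tells all that it offers.
- The arm moves only by the shell command python3 -m jog 'ROWS' [FORCE]. ROWS is JSON, a list of rows, each an object of numbers: "tx", "ty", "tz": the shift along the tool's x, y, z in mm; "ax", "ay", "az": the turn, a rotation vector about the tool's x, y, z in rad; "jaw": the closure, from -1 (fully open) to 1 (shut), so that 0 is half open. In form: [{"tx": .., "ty": .., "tz": .., "ax": .., "ay": .., "az": .., "jaw": ..}, ...]. A call has 1 to 5 rows; each row shifts and turns the commanded pose from where the row before left it, along the tool's axes as they then stand; what a row does not reach is not made up. A row lasts 1/8 s, in which the tool goes at most 62.5 mm and 10.7 degrees, less where a joint would pass 70% of its speed; a pose out of reach is approached as far as the arm can. A call with a gripper value outside its range is refused whole. The fingers move at their own pace and stop on an object; FORCE is the grip in N (left out, the last holds). Time passes only in rows, so rows that do not move let the fingers close. It gives the time, the measured TCP pose, the force, the opening and the grip force at its end, in the units of the state.
- sense(): the state, without advancing time (a new reading comes with each control period).
- capture(name): name is "scene" or "top"; returns a dict with "color" (384x512x3 uint8, red, green, blue), "depth" (384x512 float32, mm along the optical axis (not along the pixel's ray), 0 where there is no reading), "fx", "fy", "cx", "cy" (pixels), "k1" (the pictures are not rectified: a ray, as slopes to the right and down, at radius r is drawn at 1 + k1 r^2 times it, then the intrinsics apply), "camera_from_world" (4x4, takes a point from world to camera coordinates). Camera axes: x right, y up, looking along -z (the intrinsics and any distortion apply to the point x, -y, -z); pixel columns grow to the right and rows downward; lengths in mm; the calibration is good to about 2 mm. A picture is of the moment at which its call begins.
- finish_job(): hands the job in; it is judged then, once.
Trained networks look in the newest picture that a camera, given by its name, has taken for a name from the list of things; names that differ only in an ending like _2 or _b are one class to them, and where a whole thing is asked for, a point or a joint stands for the part that bears it (a point fixed in the world has none). Each returns a list of dicts, best first, with "conf" (0 to 1); they miss things now and then, are a little off and sometimes report something else, mostly with a low value. They report only what shows in the picture. A call takes as long as a camera call. They do not tell look-alikes from the thing itself.
- find_in(query, camera): "centre" ([column, row] in pixels, amid what is visible of it).
- place_of(query, camera): "centre" ([column, row] in pixels: a listed point, or the origin of a listed thing).
The state is a dict: "time_s": time; "joints": joint angles; "dq": joint speeds; "tau": joint torques, N m; "eef_pos": TCP position; "ee_rot": TCP orientation; "force": force on the tool from outside, world axes, zero at the start; "wrist_torque": the same for the moment, N m; "grip_width": opening from 0.0 (shut) to 1.0 (fully open); "grip_force": force on a finger pad.
Only numpy, scipy, OpenCV 4.12 (cv2) and the standard library are available. Lean on these libraries where they do the work, as an engineer would, in place of code of your own. Each camera call takes 0.05 s, during which the arm holds its last target. There are 200 camera calls.

## Working session

There is one attempt and no reset: what is moved stays moved. The work goes in short steps, Python scripts to look and compute and a shell command to move; the robot and the scene stay as the last step left them, time stands still between calls to the robot, and variables do not carry over. Pictures are saved under pics/ and viewed, at most 10 in all, crops included, and the job is handed in when it is done.

```bash
mkdir -p pics
cat > h.py <<'E'
import numpy as np, cv2
from rig import sense, capture, find_in, place_of
def ray(c,px):
    K=np.array([[c['fx'],0,c['cx']],[0,c['fy'],c['cy']],[0,0,1.]])
    d=np.array([(px[0]-c['cx'])/c['fx'],(px[1]-c['cy'])/c['fy']]); s=d.copy()
    for _ in range(20): s=d/(1+c['k1']*(s@s))
    return s
def at_z(c,px,z):
    "world point on pixel ray at height z"
    s=ray(c,px); T=np.linalg.inv(c['camera_from_world']); o=T[:3,3]; v=T[:3,:3]@np.array([s[0],-s[1],-1.])
    return o+v*(z-o[2])/v[2]
def at_d(c,px):
    s=ray(c,px); u,v=int(round(px[0])),int(round(px[1]))
    p=c['depth'][max(v-1,0):v+2,max(u-1,0):u+2]; p=p[p>0]
    if not len(p): return None
    d=np.median(p); T=np.linalg.inv(c['camera_from_world'])
    return (T@np.array([s[0]*d,-s[1]*d,-d,1]))[:3]
def proj(c,P):
    q=c['camera_from_world']@np.r_[P,1]; s=np.array([q[0],-q[1]])/-q[2]; s=s*(1+c['k1']*(s@s))
    return [c['fx']*s[0]+c['cx'],c['fy']*s[1]+c['cy']]
def save(c,n,box=None,k=1):
    im=c['color'][...,::-1]
    if box: im=im[box[1]:box[3],box[0]:box[2]]
    cv2.imwrite('pics/'+n,cv2.resize(im,None,fx=k,fy=k,interpolation=cv2.INTER_CUBIC))
E
python3 - <<'E'
from h import *
np.set_printoptions(precision=1,suppress=True)
cs={}
Z=dict(holder=40,holder_grip=75,dock=0,dock_lips=49,dock_pad=58,stage=0,stage_mouth=40,stage_lips=49)
ims=[]
for n in('top','scene'):
    c=capture(n); ims.append(c['color'][...,::-1]); print(n,np.linalg.inv(c['camera_from_world'])[:3,3])
    for q,z in Z.items():
        for r in place_of(q,n)[:3]: print(q,np.round(r['conf'],2),np.array(r['centre']),'atz',at_z(c,r['centre'],z),'d',at_d(c,r['centre']))
cv2.imwrite('pics/a.png',cv2.resize(ims[0],(800,600))); cv2.imwrite('pics/b.png',cv2.resize(ims[1],(800,600)))
print(sense())
E
```

```text
top [ 401.5  -85.9 1215.8]
holder 0.85 [306.8 172. ] atz [ 570.7 -217.    40. ] d [ 569.5 -216.    48.6]
holder_grip 0.82 [303.7 177.7] atz [ 550.9 -204.4   75. ] d [ 548.9 -202.8   89.8]
dock 0.95 [298.5 176.3] atz [ 565.  -197.8    0. ] d [ 558.2 -193.2   50.3]
dock 0.93 [135.9 285.9] atz [271.6 260.8   0. ] d [275.6 250.1  37.4]
dock 0.89 [338. 272.] atz [ 297.2 -298.2    0. ] d [ 298.6 -295.4   15.9]
dock_lips 0.91 [346.7 272.8] atz [ 298.5 -312.8   49. ] d [ 297.4 -315.1   37.1]
dock_lips 0.83 [299.7 175.9] atz [ 559.4 -196.5   49. ] d [ 554.2 -192.9   87.4]
dock_lips 0.73 [385.  162.3] atz [ 591.2 -430.5   49. ] d [ 596.5 -440.2   16.1]
dock_pad 0.63 [104.9 285.3] atz [279.8 329.   58. ] d [279.8 328.8  58.3]
dock_pad 0.57 [273.  167.3] atz [ 583.  -125.5   58. ] d [ 583.1 -125.5   57.5]
dock_pad 0.56 [363.4 153.6] atz [ 614.6 -369.9   58. ] d [ 614.5 -369.8   58.1]
stage 0.86 [150.4 190.2] atz [536.8 217.2   0. ] d [532.9 208.3  35.5]
stage 0.31 [300.3 177.7] atz [ 560.9 -202.7    0. ] d [ 549.2 -194.1   89.3]
stage_mouth 0.58 [139.8 208.2] atz [484.2 236.6  40. ] d [485.9 242
[... 1106 characters left out ...]
6   56.7]
stage 0.56 [335.2 269.6] atz [530.9 219.2   0. ] d [558.6 231.7  45.9]
stage_mouth 0.79 [361.8 253.8] atz [474.6 244.4  40. ] d [458.  238.5  16.8]
stage_mouth 0.16 [223.1 185.1] atz [ 580.7 -148.2   40. ] d [ 590.8 -133.9   57.7]
stage_lips 0.64 [339.7 258.4] atz [529.7 220.7  49. ] d [516.5 214.7  28.5]
{'time_s': 0.9, 'joints': array([ 1. ,  0.3,  1.5, -0. ,  1.3, -0.2]), 'dq': array([-0.,  0., -0.,  0., -0.,  0.]), 'tau': array([ -0. , -41.2, -26. ,  -0. ,   0. ,   0. ]), 'eef_pos': array([185.4, 491.2, 231.3]), 'ee_rot': array([ 0. ,  0.2,  1. , -0. ]), 'force': array([0.1, 0.2, 0.1]), 'wrist_torque': array([ 0., -0., -0.]), 'grip_force': 0.0, 'grip_width': 0.9979416832393105}
```

View pics/a.png

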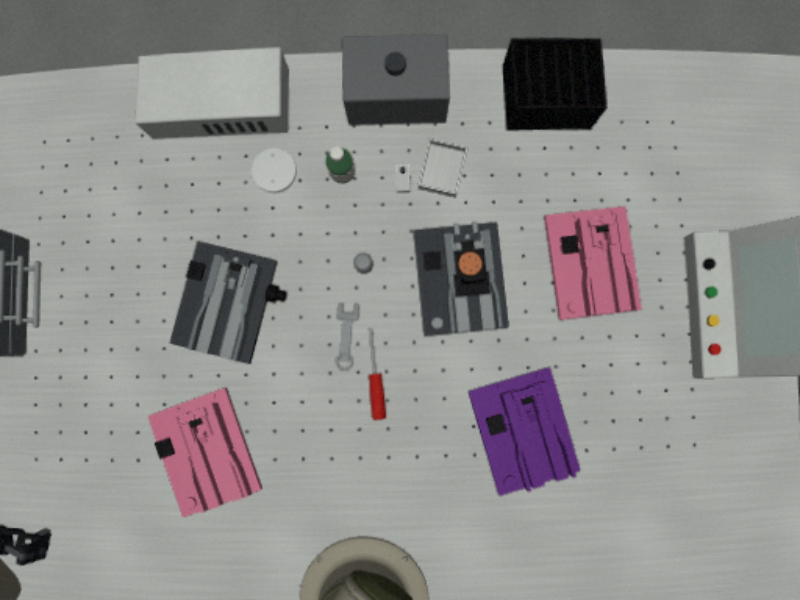

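View pics/b.png

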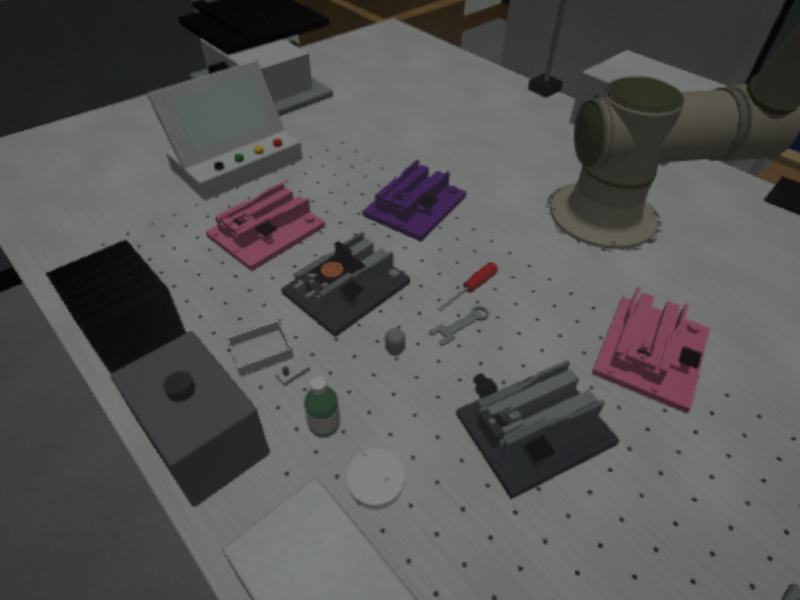

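The top picture shows these dock-shaped things, as [column, row] in the 800x600 view:
- Dark grey with holder and copper chuck (460, 278): this is the **dock**, being dark, without knobs and holding the holder.
- Dark grey with two knobs at (277, 294), body (224, 300): this is the **stage**.
- Pink (593, 262), pink (205, 452) and purple (524, 432): look-alikes.

Next I fit the poses from depth and confirm with an enlarged crop.

```bash
cat >> h.py <<'E'
def cloud(c):
    h,w=c['depth'].shape; u,v=np.meshgrid(np.arange(w),np.arange(h))
    d=np.stack([(u-c['cx'])/c['fx'],(v-c['cy'])/c['fy']],-1); s=d.copy()
    for _ in range(15): s=d/(1+c['k1']*(s**2).sum(-1,keepdims=True))
    D=c['depth']; P=np.stack([s[...,0]*D,-s[...,1]*D,-D,np.ones_like(D)],-1)@np.linalg.inv(c['camera_from_world']).T
    return P[...,:3]
E
python3 - <<'E'
from h import *
np.set_printoptions(precision=1,suppress=True)
for n in('top','scene'):
    c=capture(n); P=cloud(c); col=c['color'].astype(int); ok=c['depth']>0
    dark=(col.max(-1)-col.min(-1)<25)&(col.max(-1)<110)
    for nm,ctr,pad in(('dock',(565,-200),(583,-125)),('stage',(535,219),(573,272))):
        near=ok&(np.hypot(P[...,0]-ctr[0],P[...,1]-ctr[1])<140)
        m=near&dark&(abs(P[...,2]-16)<4); k=cv2.connectedComponentsWithStats(m.astype(np.uint8))
        r=cv2.minAreaRect(P[m][:,:2].astype(np.float32)); print(n,nm,'base',r)
        # pad
        for z0 in(58,):
            m=near&(abs(P[...,2]-z0)<3)&(col.max(-1)<60); q=P[m]
            q=q[np.hypot(*(q[:,:2]-np.median(q[:,:2],0)).T)<22]; print(' pad n',len(q),q.mean(0),cv2.minAreaRect(q[:,:2].astype(np.float32)))
        # walls/runners
        for z0,t in((49,2),(40,2)):
            m=near&(abs(P[...,2]-z0)<t)&(col.mean(-1)>90)&(np.hypot(P[...,0]-ctr[0],P[...,1]-ctr[1])<110); q=P[m]; print(' z',z0,len(q),q.mean(0))
    if n=='top':
        save(c,'c1.png',(95,130,195,250),4); save(c,'c2.png',(255,130,335,220),5)
        a=cv2.imread('pics/c1.png');b=cv2.imread('pics/c2.png');b=cv2.resize(b,(400,450));o=np.zeros((480,800,3),np.uint8);o[:,:400]=a;o[:450,400:]=b;cv2.imwrite('pics/c.png',o)
    # colour of copper
    m=ok&(col[...,0]-col[...,2]>60)&(np.hypot(P[...,0]-570,P[...,1]+205)<60)&(P[...,2]>45)&(P[...,2]<62); print('chuck',m.sum(),P[m].mean(0), np.ptp(P[m],axis=0))
    m=ok&(np.hypot(P[...,0]-560,P[...,1]+205)<50)&(abs(P[...,2]-90)<4); print('fin',m.sum(),P[m].mean(0),cv2.minAreaRect(P[m][:,:2].astype(np.float32)))
    for q in ['objective','driver','key']:
        print(q,[at_d(c,r['centre']) for r in find_in(q,n)[:1]])
E
```

```text
top dock base ((559.1360473632812, -185.38128662109375), (188.79542541503906, 150.41720581054688), 4.307204246520996)
 pad n 82 [ 584.5 -133.6   57.6] ((585.011962890625, -133.6875), (26.795167922973633, 29.792423248291016), 89.36012268066406)
 z 49 226 [ 569.8 -201.8   49.2]
 z 40 248 [ 505.6 -202.8   39.9]
top stage base ((524.9412841796875, 220.39328002929688), (187.0584716796875, 189.51319885253906), 75.00627136230469)
 pad n 89 [578.5 272.6  57.6] ((578.9031372070312, 272.832275390625), (27.07491111755371, 29.516841888427734), 77.18325805664062)
 z 49 167 [526.8 222.6  49.1]
 z 40 448 [498.9 232.7  40. ]
chuck 163 [ 579.1 -198.8   53.1] [39.1 35.4 11.1]
fin 52 [ 549.  -200.2   89.6] ((549.205322265625, -199.91427612304688), (9.556296348571777, 34.39185333251953), 4.10172700881958)
objective [array([759.1, 141.2,  21.8])]
driver [array([368.1, -36.2,  25.4])]
key [array([474.3,  21.8,   7.7])]
scene dock base ((560.330810546875, -184.66445922851562), (193.0404510498047, 154.6624755859375), 4.088411808013916)
 pad n 90 [ 586.3 -131.6   58.5] ((585.8260498046875, -132.614990234375), (29.80815315246582, 30.263593673706055), 7.005992889404297)
 z 49 1 [ 462.7 -165.    49.5]
 z 40 10 [ 466.7 -205.4   40.9]
scene stage base ((526.6264038085938, 223.15664672851562), (182.27517700195312, 190.39865112304688), 74.32189178466797)
 pad n 173 [582.9 275.3  58.8] ((581.6959228515625, 274.7405700683594), (29.52452850341797, 30.560604095458984), 73.41758728027344)
 z 49 2 [459.9 196.2  49.4]
 z 40 13 [440.2 251.8  40.8]
chuck 63 [ 580.6 -197.5   55.2] [35.4 35.9  6.3]
fin 42 [ 550.9 -198.2   90. ] ((550.0150146484375, -198.8238983154297), (10.95849323272705, 36.70996856689453), 2.9695539474487305)
objective [array([ 638.1, -209.2,   30.2])]
driver [array([369.4, -22.8,  22.6])]
key [array([467.8,  21.2,   8.6])]
```

View pics/c.png

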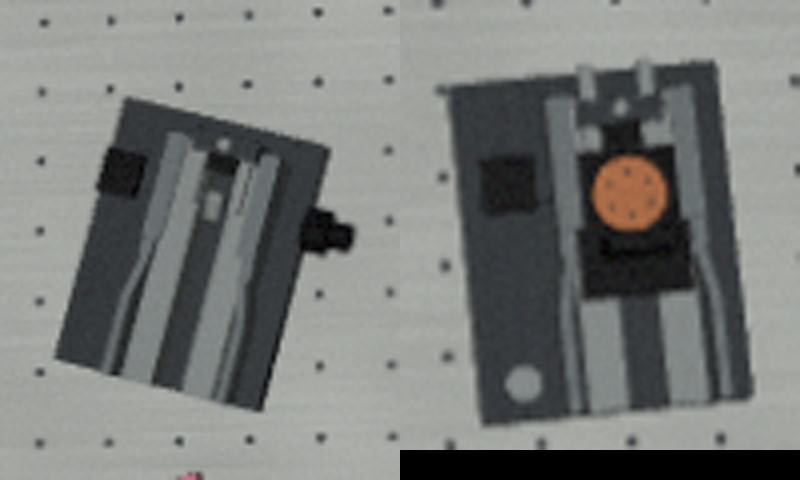

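The crop confirms both: the left one has the two knobs at (330, 230) and an empty rail, so it is the stage. The right one has no knobs and carries the copper chuck at (630, 192), so it is the dock. Its pad is at (508, 185).

Fitted poses:
- Dock: origin about (564.5, -198.3), yaw 4.2°. The pad predicted from this is (584.7, -132.6) and the measured one is (585.3, -132.8).
- Stage: origin about (540, 218), yaw -15°.

```bash
cat > go.py <<'E'
# usage: go.py x y z yawdeg : turn az first, then shift in the (turned) tool axes; tool y along yaw (mod 180)
import sys; from h import *
from scipy.spatial.transform import Rotation as Ro
np.set_printoptions(precision=3,suppress=True)
x,y,z,yaw=map(float,sys.argv[1:5]); s=sense(); q=s['ee_rot']; R=Ro.from_quat([q[1],q[2],q[3],q[0]]).as_matrix()
for k in(0,180):
    a=np.radians(yaw+k); Y=np.array([np.cos(a),np.sin(a),0]); Z=np.array([0,0,-1]); T=np.c_[np.cross(Y,Z),Y,Z]
    rv=Ro.from_matrix(R.T@T).as_rotvec(); d=T.T@(np.array([x,y,z])-s['eef_pos'])
    print('turn',rv,'shift',d.round(1))
print(s['time_s'],s['eef_pos'],'q1,q6',s['joints'][[0,5]],'Y',R[:,1],'F',s['force'],s['grip_width'],s['grip_force'])
E
python3 go.py 585 -133 150 4.2
```

```text
turn [0.    0.    1.137] shift [-651.8  352.9   81.3]
turn [-0.     0.    -2.005] shift [ 651.8 -352.9   81.3]
1.3 [185.354 491.21  231.281] q1,q6 [ 0.987 -0.223] Y [0.353 0.936 0.   ] F [ 0.111 -0.699  0.134] 1.0002136961146868 0.0
```

```bash
python3 -m jog '[{"az":0.18,"jaw":1},{"az":0.18,"jaw":1},{"az":0.18,"jaw":1},{"az":0.18,"jaw":1},{"az":0.18,"jaw":1}]' 40
python3 -m jog '[{"az":0.18,"jaw":1},{"az":0.057,"jaw":1},{"tx":-40,"ty":22,"jaw":1},{"tx":-45,"ty":24,"jaw":1},{"tx":-45,"ty":24,"jaw":1}]'
python3 -m jog '[{"tx":-45,"ty":24,"jaw":1},{"tx":-45,"ty":24,"jaw":1},{"tx":-45,"ty":24,"jaw":1},{"tx":-45,"ty":24,"jaw":1},{"tx":-45,"ty":24,"jaw":1}]'
python3 -m jog '[{"tx":-45,"ty":24,"jaw":1},{"tx":-45,"ty":24,"jaw":1},{"tx":-45,"ty":24,"jaw":1},{"tx":-45,"ty":24,"jaw":1},{"tz":30,"jaw":1}]'
python3 go.py 585 -133 90 4.2
```

```text
turn [0.    0.    1.137] shift [-651.8  352.9  141.3]
turn [-0.     0.    -2.005] shift [ 651.8 -352.9  141.3]
1.3 [185.354 491.21  231.281] q1,q6 [ 0.987 -0.223] Y [0.353 0.936 0.   ] F [ 0.111 -0.699  0.134] 1.0002136961146868 0.0schema error: expected keys tx, ty, tz, ax, ay, az, jaw
schema error: expected keys tx, ty, tz, ax, ay, az, jaw
schema error: expected keys tx, ty, tz, ax, ay, az, jaw
schema error: expected keys tx, ty, tz, ax, ay, az, jaw
```

All seven keys are required in each row.

```bash
python3 -m jog '[{"tx":0,"ty":0,"tz":0,"ax":0,"ay":0,"az":0.18,"jaw":1},{"tx":0,"ty":0,"tz":0,"ax":0,"ay":0,"az":0.18,"jaw":1},{"tx":0,"ty":0,"tz":0,"ax":0,"ay":0,"az":0.18,"jaw":1},{"tx":0,"ty":0,"tz":0,"ax":0,"ay":0,"az":0.18,"jaw":1},{"tx":0,"ty":0,"tz":0,"ax":0,"ay":0,"az":0.18,"jaw":1}]' 40
python3 -m jog '[{"tx":0,"ty":0,"tz":0,"ax":0,"ay":0,"az":0.18,"jaw":1},{"tx":0,"ty":0,"tz":0,"ax":0,"ay":0,"az":0.057,"jaw":1},{"tx":-40,"ty":22,"tz":0,"ax":0,"ay":0,"az":0,"jaw":1},{"tx":-45,"ty":24,"tz":0,"ax":0,"ay":0,"az":0,"jaw":1},{"tx":-45,"ty":24,"tz":0,"ax":0,"ay":0,"az":0,"jaw":1}]'
python3 -m jog '[{"tx":-45,"ty":24,"tz":0,"ax":0,"ay":0,"az":0,"jaw":1},{"tx":-45,"ty":24,"tz":0,"ax":0,"ay":0,"az":0,"jaw":1},{"tx":-45,"ty":24,"tz":0,"ax":0,"ay":0,"az":0,"jaw":1},{"tx":-45,"ty":24,"tz":0,"ax":0,"ay":0,"az":0,"jaw":1},{"tx":-45,"ty":24,"tz":0,"ax":0,"ay":0,"az":0,"jaw":1}]'
python3 -m jog '[{"tx":-45,"ty":24,"tz":0,"ax":0,"ay":0,"az":0,"jaw":1},{"tx":-45,"ty":24,"tz":0,"ax":0,"ay":0,"az":0,"jaw":1},{"tx":-45,"ty":24,"tz":0,"ax":0,"ay":0,"az":0,"jaw":1},{"tx":-45,"ty":24,"tz":0,"ax":0,"ay":0,"az":0,"jaw":1},{"tx":0,"ty":0,"tz":30,"ax":0,"ay":0,"az":0,"jaw":1}]'
python3 go.py 585 -133 90 4.2
```

```text
time_s: 1.92
eef_pos: [185.4, 491.2, 231.3]
ee_rot: [-0.0, 0.592, 0.806, -0.0]
force: [0.3, -0.1, -0.0]
grip_width: -0.004
grip_force: 0.0
time_s: 2.55
eef_pos: [265.2, 365.4, 231.3]
ee_rot: [0.0, 0.681, 0.733, 0.0]
force: [0.4, 0.7, -0.1]
grip_width: -0.001
grip_force: 0.0
time_s: 3.18
eef_pos: [401.4, 149.5, 231.5]
ee_rot: [0.0, 0.681, 0.732, 0.0]
force: [1.5, 1.5, -0.8]
grip_width: 0.0
grip_force: 0.0
time_s: 3.8
eef_pos: [511.7, -24.4, 201.9]
ee_rot: [0.002, 0.682, 0.731, 0.001]
force: [-0.1, -0.0, -0.3]
grip_width: 0.001
grip_force: 0.0
turn [ 0.004  0.002 -0.004] shift [-113.6   65.2  111.9]
turn [ 0.003 -0.006  3.138] shift [113.6 -65.2 111.9]
3.8 [511.666 -24.435 201.93 ] q1,q6 [-0.277 -0.346] Y [0.998 0.07  0.004] F [-0.128 -0.023 -0.321] 0.0009116331391630443 0.0
```

```bash
python3 -m jog '[{"tx":-38,"ty":22,"tz":25,"ax":0,"ay":0,"az":0,"jaw":1},{"tx":-38,"ty":22,"tz":25,"ax":0,"ay":0,"az":0,"jaw":1},{"tx":-37,"ty":21,"tz":25,"ax":0,"ay":0,"az":0,"jaw":1},{"tx":0,"ty":0,"tz":30,"ax":0,"ay":0,"az":0,"jaw":1},{"tx":0,"ty":0,"tz":0,"ax":0,"ay":0,"az":0,"jaw":1}]'
python3 go.py 585 -133 60 4.2
```

```text
time_s: 4.42
eef_pos: [581.6, -129.2, 94.3]
ee_rot: [-0.002, 0.681, 0.732, -0.001]
force: [0.3, -0.7, 1.2]
grip_width: -0.003
grip_force: 0.0
turn [-0.004 -0.002 -0.001] shift [-4.   3.1 34.3]
turn [-0.004  0.007  3.141] shift [ 4.  -3.1 34.3]
4.425 [ 581.568 -129.228   94.277] q1,q6 [-0.415 -0.488] Y [ 0.997  0.073 -0.004] F [ 0.268 -0.696  1.151] -0.002678473599912801 0.0
```

```bash
python3 -m jog '[{"tx":-4,"ty":3,"tz":15,"ax":0,"ay":0,"az":0,"jaw":1},{"tx":0,"ty":0,"tz":14,"ax":0,"ay":0,"az":0,"jaw":1},{"tx":0,"ty":0,"tz":4,"ax":0,"ay":0,"az":0,"jaw":1},{"tx":0,"ty":0,"tz":2,"ax":0,"ay":0,"az":0,"jaw":1},{"tx":0,"ty":0,"tz":0,"ax":0,"ay":0,"az":0,"jaw":1}]'
python3 -m jog '[{"tx":0,"ty":0,"tz":2,"ax":0,"ay":0,"az":0,"jaw":1},{"tx":0,"ty":0,"tz":0,"ax":0,"ay":0,"az":0,"jaw":1}]'
```

```text
time_s: 5.05
eef_pos: [586.1, -133.2, 61.6]
ee_rot: [0.0, 0.681, 0.732, 0.0]
force: [0.1, -0.6, 0.6]
grip_width: -0.001
grip_force: 0.0
time_s: 5.3
eef_pos: [585.9, -133.2, 59.3]
ee_rot: [-0.0, 0.681, 0.732, 0.0]
force: [0.6, -0.6, 0.6]
grip_width: -0.001
grip_force: 0.0
```

```bash
python3 -m jog '[{"tx":0,"ty":0,"tz":2,"ax":0,"ay":0,"az":0,"jaw":1},{"tx":0,"ty":0,"tz":2,"ax":0,"ay":0,"az":0,"jaw":1},{"tx":0,"ty":0,"tz":1,"ax":0,"ay":0,"az":0,"jaw":1}]'
python3 -m jog '[{"tx":0,"ty":0,"tz":1,"ax":0,"ay":0,"az":0,"jaw":1},{"tx":0,"ty":0,"tz":1,"ax":0,"ay":0,"az":0,"jaw":1}]'
python3 - <<'E'
from h import *
c=capture('top');P=cloud(c)
for q in('holder','holder_grip'): print(q,[(r['conf'],at_z(c,r['centre'],40 if q=='holder' else 75)) for r in place_of(q,'top')[:1]])
m=(np.hypot(P[...,0]-550,P[...,1]+205)<50)&(abs(P[...,2]-90)<4); print('fin',m.sum(),P[m].mean(0))
E
```

```text
time_s: 5.68
eef_pos: [586.2, -133.3, 54.5]
ee_rot: [0.0, 0.681, 0.732, 0.0]
force: [-0.6, 0.6, 3.6]
grip_width: 0.001
grip_force: 1.9
time_s: 5.92
eef_pos: [586.1, -133.3, 52.2]
ee_rot: [0.0, 0.681, 0.732, 0.0]
force: [1.7, 0.5, 3.1]
grip_width: -0.0
grip_force: 1.3
holder [(0.91, array([ 548.60432402, -199.39188513,   40.        ]))]
holder_grip [(0.86, array([ 540.16416221, -200.58304706,   75.        ]))]
fin 44 [ 531.49580336 -202.25923321   89.46288692]
```

```bash
python3 -m jog '[{"tx":0,"ty":0,"tz":0,"ax":0,"ay":0,"az":0,"jaw":1},{"tx":0,"ty":0,"tz":0,"ax":0,"ay":0,"az":0,"jaw":1},{"tx":0,"ty":0,"tz":-30,"ax":0,"ay":0,"az":0,"jaw":1},{"tx":0,"ty":0,"tz":-50,"ax":0,"ay":0,"az":0,"jaw":0},{"tx":0,"ty":0,"tz":0,"ax":0,"ay":0,"az":0,"jaw":0}]'
python3 - <<'E'
from h import *
for n in('top','scene'):
    c=capture(n);P=cloud(c);col=c['color'].astype(int)
    m=(np.hypot(P[...,0]-535,P[...,1]+202)<45)&(abs(P[...,2]-90)<4); print('fin',m.sum(),P[m].mean(0),cv2.minAreaRect(P[m][:,:2].astype(np.float32)))
    m=(col[...,0]-col[...,2]>60)&(np.hypot(P[...,0]-560,P[...,1]+205)<60)&(P[...,2]>45)&(P[...,2]<62); print('chuck',m.sum(),P[m].mean(0))
    m=(np.hypot(P[...,0]-585,P[...,1]+133)<9)&(P[...,2]>40)&(P[...,2]<70); print('pad z',m.sum(),np.median(P[m][:,2]))
E
python3 go.py 528 -201.5 110 4.2
```

```text
time_s: 6.7
eef_pos: [587.1, -133.8, 135.6]
ee_rot: [0.003, 0.681, 0.732, 0.001]
force: [-0.8, -0.1, -0.6]
grip_width: 0.423
grip_force: 0.0
fin 46 [ 526.76905718 -204.14901975   89.37435342] ((526.4785766601562, -202.77801513671875), (9.393261909484863, 31.689956665039062), 5.626123905181885)
chuck 67 [ 553.24156248 -209.60315933   54.22989451]
pad z 0 nan
fin 25 [ 529.59498365 -204.60562795   90.06026587] ((530.0748901367188, -201.3927001953125), (31.669273376464844, 10.508443832397461), 78.2161865234375)
chuck 33 [ 561.69717208 -192.56003498   55.96412029]
pad z 26 58.5252173587063
turn [-0.001 -0.    -0.   ] shift [-64.  -62.3  21.7]
turn [-0.001  0.002  3.141] shift [64.  62.3 21.7]
6.8 [ 585.434 -133.096  131.683] q1,q6 [-0.418 -0.491] Y [ 0.997  0.073 -0.001] F [-0.4   -0.862 -0.425] 0.5004590962109869 0.0
  return _methods._mean(a, axis=axis, dtype=dtype,
  ret = ret.dtype.type(ret / rcount)
```

```bash
python3 -m jog '[{"tx":-32,"ty":-31,"tz":0,"ax":0,"ay":0,"az":0,"jaw":0},{"tx":-32,"ty":-31,"tz":0,"ax":0,"ay":0,"az":0,"jaw":0},{"tx":0,"ty":0,"tz":20,"ax":0,"ay":0,"az":0,"jaw":0},{"tx":0,"ty":0,"tz":0,"ax":0,"ay":0,"az":0,"jaw":0}]'
python3 go.py 527.5 -201.2 58 4.2
```

```text
time_s: 7.3
eef_pos: [527.4, -201.1, 109.9]
ee_rot: [-0.003, 0.681, 0.732, -0.001]
force: [0.1, 0.1, 0.7]
grip_width: 0.501
grip_force: 0.0
turn [-0.004 -0.003 -0.001] shift [-0.1  0.1 51.9]
turn [-0.005  0.007  3.141] shift [ 0.1 -0.1 51.9]
7.3 [ 527.351 -201.102  109.908] q1,q6 [-0.572 -0.644] Y [ 0.997  0.072 -0.004] F [0.131 0.14  0.699] 0.5013207651442484 0.0
```

```bash
python3 -m jog '[{"tx":0,"ty":0,"tz":25,"ax":0,"ay":0,"az":0,"jaw":0},{"tx":0,"ty":0,"tz":20,"ax":0,"ay":0,"az":0,"jaw":0},{"tx":0,"ty":0,"tz":6,"ax":0,"ay":0,"az":0,"jaw":0},{"tx":0,"ty":0,"tz":0,"ax":0,"ay":0,"az":0,"jaw":0}]' 30
python3 -m jog '[{"tx":0,"ty":0,"tz":0,"ax":0,"ay":0,"az":0,"jaw":0.5},{"tx":0,"ty":0,"tz":0,"ax":0,"ay":0,"az":0,"jaw":0.8},{"tx":0,"ty":0,"tz":0,"ax":0,"ay":0,"az":0,"jaw":1},{"tx":0,"ty":0,"tz":0,"ax":0,"ay":0,"az":0,"jaw":1},{"tx":0,"ty":0,"tz":0,"ax":0,"ay":0,"az":0,"jaw":1}]' 30
python3 go.py 527.5 -201.2 58 4.2
```

```text
time_s: 7.8
eef_pos: [529.0, -201.4, 61.4]
ee_rot: [-0.0, 0.681, 0.733, -0.0]
force: [0.3, -0.2, -0.0]
grip_width: 0.506
grip_force: 0.0
time_s: 8.43
eef_pos: [529.0, -201.7, 61.7]
ee_rot: [0.0, 0.681, 0.732, 0.0]
force: [-0.6, 1.9, 5.5]
grip_width: 0.109
grip_force: 30.9
turn [ 0.001  0.    -0.   ] shift [ 0.6 -1.5  3.7]
turn [ 0.001 -0.001  3.141] shift [-0.6  1.5  3.7]
8.425 [ 529.01  -201.707   61.747] q1,q6 [-0.571 -0.644] Y [0.997 0.073 0.001] F [-0.592  1.931  5.455] 0.1091376594767641 30.935676097869873
```

```bash
python3 -m jog '[{"tx":0,"ty":-3,"tz":-0.3,"ax":0,"ay":0,"az":0,"jaw":1},{"tx":0,"ty":-6,"tz":0,"ax":0,"ay":0,"az":0,"jaw":1},{"tx":0,"ty":-8,"tz":0,"ax":0,"ay":0,"az":0,"jaw":1},{"tx":0,"ty":-8,"tz":0,"ax":0,"ay":0,"az":0,"jaw":1},{"tx":0,"ty":-8,"tz":0,"ax":0,"ay":0,"az":0,"jaw":1}]' 60
python3 -m jog '[{"tx":0,"ty":-4,"tz":0,"ax":0,"ay":0,"az":0,"jaw":1},{"tx":0,"ty":0,"tz":0,"ax":0,"ay":0,"az":0,"jaw":1}]' 60
python3 - <<'E'
from h import *
for n in('top','scene'):
    c=capture(n);P=cloud(c);col=c['color'].astype(int)
    m=(col[...,0]-col[...,2]>60)&(np.hypot(P[...,0]-540,P[...,1]+205)<60)&(P[...,2]>45)&(P[...,2]<65); print('chuck',m.sum(),P[m].mean(0),P[m].max(0))
    print([(r['conf'],at_z(c,r['centre'],40)) for r in place_of('holder',n)[:1]])
E
```

```text
time_s: 9.05
eef_pos: [495.5, -204.2, 61.8]
ee_rot: [0.0, 0.681, 0.732, 0.0]
force: [4.0, 0.5, 5.1]
grip_width: 0.104
grip_force: 59.8
time_s: 9.3
eef_pos: [491.3, -204.5, 61.8]
ee_rot: [-0.0, 0.681, 0.732, -0.0]
force: [0.3, -1.6, 6.1]
grip_width: 0.106
grip_force: 60.1<stdin>:4: RuntimeWarning: Mean of empty slice.
  ret = um.true_divide(
Traceback (most recent call last):
ValueError: zero-size array to reduction operation maximum which has no identity
```

```bash
python3 -m jog '[{"tx":0,"ty":0,"tz":-3,"ax":0,"ay":0,"az":0,"jaw":1},{"tx":0,"ty":0,"tz":-5,"ax":0,"ay":0,"az":0,"jaw":1},{"tx":0,"ty":0,"tz":-10,"ax":0,"ay":0,"az":0,"jaw":1}]' 60
python3 -m jog '[{"tx":0,"ty":0,"tz":-30,"ax":0,"ay":0,"az":0,"jaw":1},{"tx":0,"ty":0,"tz":-40,"ax":0,"ay":0,"az":0,"jaw":1},{"tx":0,"ty":0,"tz":-40,"ax":0,"ay":0,"az":0,"jaw":1},{"tx":0,"ty":0,"tz":0,"ax":0,"ay":0,"az":0,"jaw":1}]' 60
python3 - <<'E'
from h import *
c=capture('scene');save(c,'d.png',(130,40,380,240),3)
c=capture('top');P=cloud(c)
for q in('dock','stage'): print(q,[(r['conf'],at_z(c,r['centre'],0)) for r in place_of(q,'top')[:3]])
# stage geometry: wall tops / runners / base plate
col=c['color'].astype(int)
e=np.radians(-15);o=np.array([540,218.])
d=P[...,:2]-o; X=d[...,0]*np.cos(e)+d[...,1]*np.sin(e);Y=-d[...,0]*np.sin(e)+d[...,1]*np.cos(e)
for nm,z0,t in(('run',40,1.6),('base',16,2.5),('wall',49,2)):
  for a in range(-100,80,20):
    m=(X>a)&(X<a+20)&(abs(Y)<(40 if nm!='base' else 120))&(abs(P[...,2]-z0)<t); y=np.sort(Y[m])
    if m.sum()>3: print(nm,a,m.sum(),y[[0,-1]].round(1),y.mean().round(1),'neg',y[y<0].mean().round(1),'pos',y[y>0].mean().round(1))
E
python3 go.py 479.3 210 130 -15
```

```text
time_s: 9.72
eef_pos: [491.3, -204.0, 79.5]
ee_rot: [-0.001, 0.681, 0.732, -0.0]
force: [0.2, -0.1, -0.6]
grip_width: 0.104
grip_force: 58.9
time_s: 10.22
eef_pos: [492.8, -204.9, 192.8]
ee_rot: [0.003, 0.681, 0.733, 0.0]
force: [0.3, -0.0, -1.6]
grip_width: 0.105
grip_force: 59.1
dock [(0.73, array([ 591.66378793, -445.99626304,    0.        ])), (0.66, array([ 565.60942946, -195.02040511,    0.        ])), (0.64, array([276.5383194 , 257.55519759,   0.        ]))]
stage [(0.74, array([526.79887864, 220.62275181,   0.        ]))]
run -100 58 [-29.4  38.4] 4.7 neg -20.8 pos 22.7
run -80 61 [-29.8  39.2] 3.7 neg -20.8 pos 24.4
run -60 66 [-39.3  39.4] 1.7 neg -19.2 pos 23.9
run -40 47 [-38.5  32.9] 4.0 neg -20.2 pos 22.0
run -20 51 [-38.7  30.8] 2.2 neg -18.4 pos 19.1
run 0 40 [-39.   27.8] 4.2 neg -17.1 pos 15.6
run 20 19 [-19.8  28.9] 13.9 neg -19.2 pos 22.7
run 40 16 [-39.5  28.7] 0.7 neg -28.5 pos 23.4
base -100 129 [-58.2  90.4] 24.5 neg -38.7 pos 56.0
base -80 115 [-59.1  90.5] 22.6 neg -42.8 pos 53.6
base -60 111 [-58.9  90.5] 23.4 neg -46.2 pos 52.8
base -40 138 [-59.5  89.1] 
[... 280 characters left out ...]
00 9 [-39.8  39.3] -29.3 neg -37.9 pos 39.3
wall -80 11 [-39.7  39.9] -16.5 neg -37.6 pos 39.6
wall -60 16 [-39.7  40. ] -4.1 neg -37.2 pos 38.4
wall -40 24 [-38.6  39.9] -5.4 neg -34.8 pos 35.7
wall -20 19 [-38.6  37.8] -15.5 neg -33.2 pos 34.2
wall 0 21 [-39.7  38.8] -7.0 neg -29.0 pos 28.7
wall 20 47 [-39.5  40. ] -6.2 neg -24.3 pos 22.8
wall 40 67 [-39.9  39.1] -0.5 neg -18.4 pos 15.8
wall 60 11 [-21.2  18.2] -2.0 neg -12.6 pos 10.6
turn [-0.002 -0.001  0.335] shift [ 396.7 -118.8   58.4]
turn [ 0.002 -0.003 -2.807] shift [-396.7  118.8   58.4]
10.425 [ 491.348 -203.956  188.445] q1,q6 [-0.614 -0.687] Y [ 0.997  0.073 -0.002] F [-0.486 -0.358 -1.966] 0.10801896974202652 59.14363503456116
```

View pics/d.png

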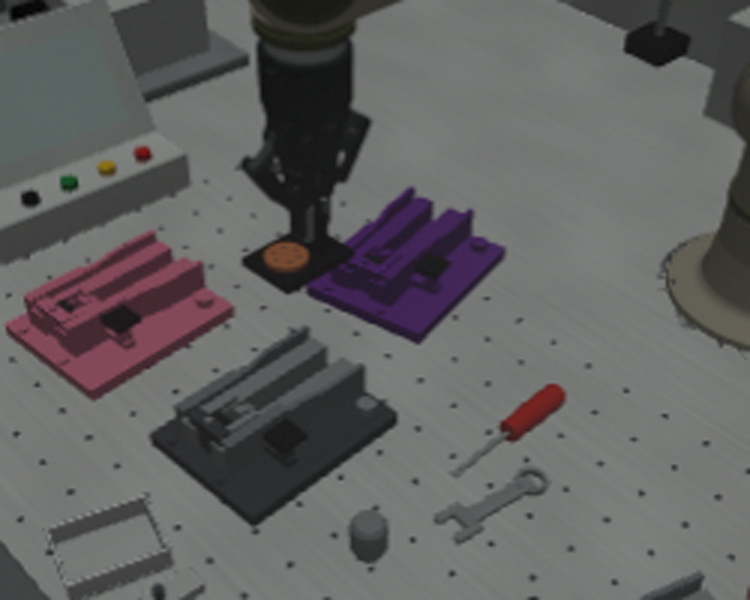

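The scene crop shows the holder gripped level and clear of the dock (chuck at (287, 257)); the dock is empty and its pad is up at (285, 436). Next I turn and carry it to the stage.

```bash
python3 -m jog '[{"tx":0,"ty":0,"tz":0,"ax":0,"ay":0,"az":0.17,"jaw":1},{"tx":0,"ty":0,"tz":0,"ax":0,"ay":0,"az":0.165,"jaw":1},{"tx":20,"ty":-6,"tz":0,"ax":0,"ay":0,"az":0,"jaw":1},{"tx":35,"ty":-11,"tz":0,"ax":0,"ay":0,"az":0,"jaw":1},{"tx":40,"ty":-12,"tz":0,"ax":0,"ay":0,"az":0,"jaw":1}]' 60
python3 -m jog '[{"tx":40,"ty":-12,"tz":0,"ax":0,"ay":0,"az":0,"jaw":1},{"tx":40,"ty":-12,"tz":0,"ax":0,"ay":0,"az":0,"jaw":1},{"tx":40,"ty":-12,"tz":0,"ax":0,"ay":0,"az":0,"jaw":1},{"tx":40,"ty":-12,"tz":0,"ax":0,"ay":0,"az":0,"jaw":1},{"tx":40,"ty":-12,"tz":0,"ax":0,"ay":0,"az":0,"jaw":1}]'
python3 -m jog '[{"tx":40,"ty":-12,"tz":0,"ax":0,"ay":0,"az":0,"jaw":1},{"tx":40,"ty":-12,"tz":0,"ax":0,"ay":0,"az":0,"jaw":1},{"tx":25,"ty":-8,"tz":0,"ax":0,"ay":0,"az":0,"jaw":1},{"tx":10,"ty":-3,"tz":0,"ax":0,"ay":0,"az":0,"jaw":1},{"tx":0,"ty":0,"tz":0,"ax":0,"ay":0,"az":0,"jaw":1}]'
python3 go.py 471.7 237.9 110 -15.1
```

```text
time_s: 11.05
eef_pos: [487.9, -103.0, 188.9]
ee_rot: [-0.001, 0.793, 0.61, -0.0]
force: [1.6, 1.1, -0.9]
grip_width: 0.106
grip_force: 58.9
time_s: 11.68
eef_pos: [481.2, 106.0, 189.1]
ee_rot: [-0.0, 0.792, 0.61, -0.0]
force: [0.7, 0.5, -1.2]
grip_width: 0.105
grip_force: 58.9
time_s: 12.3
eef_pos: [477.8, 224.0, 189.2]
ee_rot: [-0.0, 0.793, 0.61, -0.0]
force: [-0.8, -0.3, -0.7]
grip_width: 0.102
grip_force: 59.0
turn [-0.001  0.001  0.004] shift [11.8 -9.5 79.2]
turn [-0.001 -0.001 -3.138] shift [-11.8   9.5  79.2]
12.3 [477.826 224.049 189.247] q1,q6 [0.216 0.476] Y [ 0.966 -0.257 -0.001] F [-0.833 -0.291 -0.728] 0.1024328722354906 58.95038187503815
```

```bash
python3 -m jog '[{"tx":12,"ty":-9,"tz":30,"ax":0,"ay":0,"az":0.004,"jaw":1},{"tx":0,"ty":0,"tz":35,"ax":0,"ay":0,"az":0,"jaw":1},{"tx":0,"ty":0,"tz":25,"ax":0,"ay":0,"az":0,"jaw":1},{"tx":0,"ty":0,"tz":0,"ax":0,"ay":0,"az":0,"jaw":1}]'
python3 - <<'E'
from h import *
s=sense()['eef_pos'];print(s)
e=np.radians(-15.1);u=np.array([np.cos(e),np.sin(e)]);v=np.array([-u[1],u[0]])
o=np.array([540.3,219.5])
L=lambda p:np.array([(p[...,:2]-o)@u,(p[...,:2]-o)@v]).T
print('tcp local',L(s))
for n in('top','scene'):
    c=capture(n);P=cloud(c);col=c['color'].astype(int)
    m=(col[...,0]-col[...,2]>60)&(np.hypot(P[...,0]-s[0]-28,P[...,1]-s[1]+7)<60)&(P[...,2]>70)&(P[...,2]<100)
    print(n,'chuck',m.sum(),m.sum() and (L(P[m]).mean(0),np.ptp(L(P[m]),axis=0),P[m][:,2].mean()))
    H=P[...,2];X=L(P.reshape(-1,3)).T if 0 else None
    l=L(P.reshape(-1,3)).reshape(H.shape+(2,)) 
    b=(abs(H-16)<3)&(abs(l[...,0])<110)&(l[...,1]>40)&(l[...,1]<110)&(col.max(-1)<110); q=l[b]
    print('+y edge',[np.round(q[(q[:,0]>a)&(q[:,0]<a+25)][:,1].max(),1) for a in(-90,-60,-30,40)],'x ext',q[:,0].min(),q[:,0].max())
    b=(abs(H-58)<3)&(abs(l[...,0]-25)<25)&(abs(l[...,1]-64)<22)&(col.max(-1)<70);print('pad',l[b].mean(0),b.sum())
    # plate top (holder) dark at z ~ s.z-21.7+8
    z0=s[2]-13.7; b=(abs(H-z0)<3)&(abs(l[...,0]+56)<55)&(abs(l[...,1])<45)&(col.max(-1)<70);print('plate',b.sum(),cv2.minAreaRect(l[b].astype(np.float32)) if b.sum()>5 else 0)
    for q in('stage','stage_mouth','holder'): print(q,[(np.round(r['conf'],2),L(at_z(c,r['centre'],{'stage':0,'stage_mouth':40,'holder':s[2]-21.7}[q]))) for r in place_of(q,n)[:1]])
    save(c,'e_%s.png'%n,(90,120,230,240) if n=='top' else (260,180,420,310),5 if n=='top' else 4)
E
```

```text
time_s: 12.8
eef_pos: [472.0, 236.6, 98.3]
ee_rot: [-0.001, 0.795, 0.607, -0.002]
force: [0.7, -0.4, 0.2]
grip_width: 0.106
grip_force: 58.8
[471.95462394 236.62376279  98.30958728]
tcp local [-70.44640744  -1.27175429]
top chuck 115 (array([-40.1985388 ,  -9.16406672]), array([36.50167217, 28.61636449]), np.float64(90.2129101052935))Traceback (most recent call last):
  File "<stdin>", line 14, in <module>
    return umr_maximum(a, axis, None, out, keepdims, initial, where)
ValueError: zero-size array to reduction operation maximum which has no identity
```

```bash
cat > st.py <<'E'
from h import *
np.set_printoptions(precision=1,suppress=True)
s=sense()['eef_pos']
e=np.radians(-15.1);u=np.array([np.cos(e),np.sin(e)]);v=np.array([-u[1],u[0]])
o=np.array([540.3,219.5])
L=lambda p:np.array([(p[...,:2]-o)@u,(p[...,:2]-o)@v]).T
def rect(q): return cv2.minAreaRect(q.astype(np.float32)) if len(q)>5 else 0
if __name__=='__main__':
  print('tcp',s,'local',L(s))
  for n in('top','scene'):
    c=capture(n);P=cloud(c);col=c['color'].astype(int);H=P[...,2]
    l=np.stack([(P[...,:2]-o)@u,(P[...,:2]-o)@v],-1); ct=L(s)+[29,0]; zc=s[2]-7.7
    m=(col[...,0]-col[...,2]>60)&(np.hypot(*(l-ct).transpose(2,0,1))<40)&(abs(H-zc)<8); q=l[m]
    print(n,'chuck',m.sum(),q.min(0),q.max(0),H[m].mean(),'circle',cv2.minEnclosingCircle(q.astype(np.float32)))
    b=(abs(H-58)<3)&(abs(l[...,0]-25)<25)&(abs(l[...,1]-64)<22)&(col.max(-1)<70);print('pad',l[b].mean(0),b.sum())
    b=(abs(H-zc+6)<3)&(abs(l[...,0]-ct[0]+14)<50)&(abs(l[...,1])<45)&(col.max(-1)<70);print('plate',b.sum(),rect(l[b]),l[b].min(0),l[b].max(0))
    b=(abs(H-16)<2.5)&(abs(l[...,0])<110)&(abs(l[...,1]-15)<77)&(col.max(-1)<110);print('base',b.sum(),rect(l[b]))
    for q in('stage','stage_mouth','holder'): print(q,[(np.round(r['conf'],2),L(at_z(c,r['centre'],{'stage':0,'stage_mouth':40,'holder':s[2]-21.7}[q]))) for r in place_of(q,n)[:1]])
    save(c,'e_%s.png'%n,(90,120,230,240) if n=='top' else (260,150,420,280),5 if n=='top' else 5)
E
python3 st.py
```

```text
tcp [472.8 237.   99.7] local [-69.7  -0.7]
top chuck 112 [-58.4 -21.8] [-22.6   4.5] 91.49339591152696 circle ((-40.710575103759766, -4.772511959075928), 18.632497787475586)
pad [24.8 61.1] 83
plate 181 ((-55.67757034301758, -11.515304565429688), (78.75194549560547, 41.864620208740234), 1.3149405717849731) [-94.8 -32.8] [-16.7  10.3]
base 670 ((-14.755180358886719, 13.538108825683594), (189.2699737548828, 150.9221954345703), 0.30453044176101685)
stage [(np.float64(0.73), array([-55. ,   6.2]))]
stage_mouth [(np.float64(0.7), array([-65.4,  -5.6]))]
holder [(np.float64(0.88), array([-57.1,  -5.7]))]
scene chuck 150 [-58.2 -17.8] [-21.1  18.1] 94.59814612677941 circle ((-39.82799530029297, 0.007955366745591164), 18.77454948425293)
pad [26.2 65.1] 175
plate 299 ((-53.20684051513672, -0.3819904327392578), (60.375911712646484, 80.05316925048828), 89.3631362915039) [-92.9 -30.5] [-12.9  30. ]
base 1742 ((-13.965377807617188, 15.554981231689453), (151.37408447265625, 191.69552612304688), 89.71622467041016)
stage [(np.float64(0.88), array([-15.7, -10.1]))]
stage_mouth [(np.float64(0.89), array([-60.8,   6.8]))]
holder [(np.float64(0.93), array([-56.1,  -2.9]))]
```

View pics/e_scene.png

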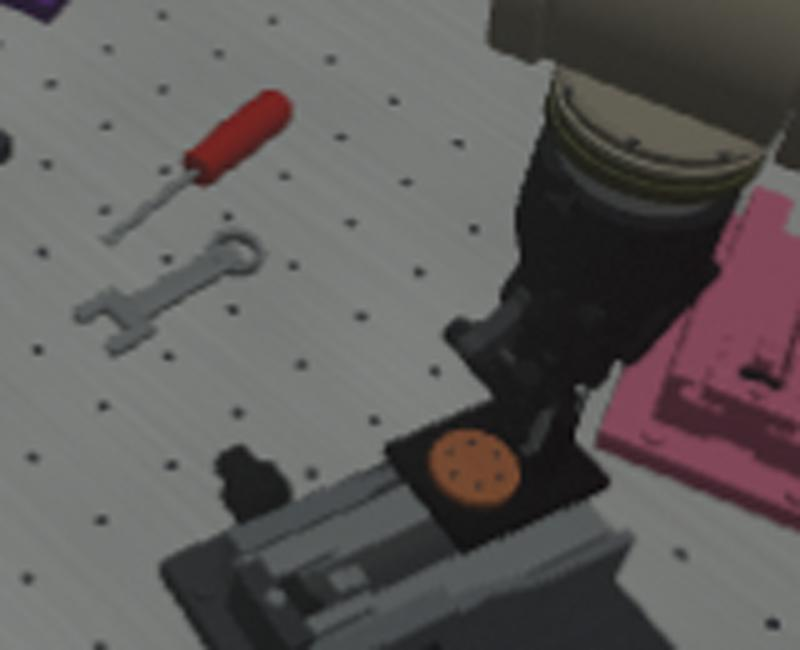

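The scene crop shows the holder level and in line over the stage rail (chuck at (475, 467)). The base plate, however, is centred about 10.6 mm further back relative to the pad than on the dock. The pad sits on the stop block, so d is about 10.6 and the rail frame starts 10.6 mm further back than I assumed. I therefore shift back 10 mm and sideways 2 mm.

```bash
python3 -m jog '[{"tx":2,"ty":-10,"tz":0,"ax":0,"ay":0,"az":0,"jaw":1},{"tx":0,"ty":0,"tz":15,"ax":0,"ay":0,"az":0,"jaw":1},{"tx":0,"ty":0,"tz":12,"ax":0,"ay":0,"az":0,"jaw":1},{"tx":0,"ty":0,"tz":3,"ax":0,"ay":0,"az":0,"jaw":1},{"tx":0,"ty":0,"tz":0,"ax":0,"ay":0,"az":0,"jaw":1}]'
python3 st.py | grep -v -e stage -e hold
```

```text
time_s: 13.88
eef_pos: [463.6, 242.2, 69.3]
ee_rot: [-0.0, 0.795, 0.607, -0.0]
force: [0.4, 0.7, -0.2]
grip_width: 0.108
grip_force: 59.0
tcp [463.6 242.2  69.3] local [-79.9   2. ]
top chuck 103 [-68.8 -17.9] [-32.8   9.5] 61.105693848750526 circle ((-50.373924255371094, -0.5314912796020508), 19.803691864013672)
pad [23.7 62.1] 90
plate 158 ((-64.23230743408203, -16.153541564941406), (82.4241714477539, 37.19608688354492), 12.657073974609375) [-105.   -29.5] [-26.8  11. ]
base 720 ((-14.942367553710938, 13.99007797241211), (152.02505493164062, 188.03536987304688), 89.25738525390625)
scene chuck 146 [-68.1 -16.8] [-31.7  20.2] 63.730730575721466 circle ((-50.36511993408203, 2.1447603702545166), 19.323755264282227)
pad [26.3 65.2] 177
plate 302 ((-63.396270751953125, 2.0922813415527344), (81.83736419677734, 76.73082733154297), 3.4979302883148193) [-105.5  -37.8] [-23.4  39.6]
base 1743 ((-13.960411071777344, 15.218494415283203), (151.85614013671875, 191.2835693359375), 89.36241912841797)
```

```bash
python3 -m jog '[{"tx":0,"ty":0,"tz":4,"ax":0,"ay":0,"az":0,"jaw":1},{"tx":0,"ty":0,"tz":2,"ax":0,"ay":0,"az":0,"jaw":1},{"tx":0,"ty":0,"tz":0,"ax":0,"ay":0,"az":0,"jaw":1}]' 40
python3 -m jog '[{"tx":0,"ty":0,"tz":1,"ax":0,"ay":0,"az":0,"jaw":1},{"tx":0,"ty":0,"tz":0.7,"ax":0,"ay":0,"az":0,"jaw":1},{"tx":0,"ty":0,"tz":0,"ax":0,"ay":0,"az":0,"jaw":1}]' 40
```

```text
time_s: 14.65
eef_pos: [463.5, 242.3, 63.3]
ee_rot: [-0.0, 0.795, 0.607, -0.0]
force: [0.1, 0.1, -1.2]
grip_width: 0.107
grip_force: 59.0
time_s: 15.02
eef_pos: [463.6, 242.3, 61.9]
ee_rot: [0.0, 0.795, 0.607, -0.0]
force: [0.1, 0.0, -1.6]
grip_width: 0.107
grip_force: 59.0
```

```bash
python3 -m jog '[{"tx":0,"ty":0,"tz":0.5,"ax":0,"ay":0,"az":0,"jaw":1},{"tx":0,"ty":0,"tz":0,"ax":0,"ay":0,"az":0,"jaw":1}]' 30
python3 -m jog '[{"tx":0,"ty":0,"tz":0.4,"ax":0,"ay":0,"az":0,"jaw":1},{"tx":0,"ty":0,"tz":0,"ax":0,"ay":0,"az":0,"jaw":1}]' 30
```

```text
time_s: 15.28
eef_pos: [463.7, 242.3, 61.8]
ee_rot: [0.0, 0.795, 0.607, 0.0]
force: [-1.8, -1.7, 5.0]
grip_width: 0.106
grip_force: 59.7
time_s: 15.52
eef_pos: [463.8, 242.3, 61.8]
ee_rot: [0.0, 0.795, 0.607, 0.0]
force: [-3.0, -1.8, 9.1]
grip_width: 0.104
grip_force: 60.6
```

```bash
python3 -m jog '[{"tx":0,"ty":2,"tz":-0.5,"ax":0,"ay":0,"az":0,"jaw":1},{"tx":0,"ty":3,"tz":0,"ax":0,"ay":0,"az":0,"jaw":1},{"tx":0,"ty":3,"tz":0,"ax":0,"ay":0,"az":0,"jaw":1}]' 30
python3 -m jog '[{"tx":0,"ty":3,"tz":0,"ax":0,"ay":0,"az":0,"jaw":1},{"tx":0,"ty":3,"tz":0,"ax":0,"ay":0,"az":0,"jaw":1}]' 30
python3 -c "
from st import *
s=sense();print(L(s['eef_pos']),'long/lat',s['force'][:2]@u,s['force'][:2]@v,s['force'][2],s['wrist_torque'])"
```

```text
time_s: 15.9
eef_pos: [470.9, 240.5, 61.7]
ee_rot: [-0.0, 0.795, 0.607, -0.0]
force: [-4.5, 1.9, 6.3]
grip_width: 0.106
grip_force: 60.3
time_s: 16.15
eef_pos: [476.7, 238.9, 61.8]
ee_rot: [-0.0, 0.795, 0.607, -0.0]
force: [-5.3, 1.0, 7.2]
grip_width: 0.101
grip_force: 60.3
[-66.4   2.2] long/lat -5.33204158821569 -0.424386683876342 7.208585345754939 [0.2 1.  0. ]
```

```bash
python3 -m jog '[{"tx":0,"ty":4,"tz":-0.2,"ax":0,"ay":0,"az":0,"jaw":1},{"tx":0,"ty":4,"tz":0,"ax":0,"ay":0,"az":0,"jaw":1},{"tx":0,"ty":3,"tz":0,"ax":0,"ay":0,"az":0,"jaw":1}]' 30
python3 -m jog '[{"tx":0,"ty":3,"tz":0,"ax":0,"ay":0,"az":0,"jaw":1},{"tx":0,"ty":3,"tz":0,"ax":0,"ay":0,"az":0,"jaw":1}]' 30
cat > f.py <<'E'
from st import *
s=sense();print(L(s['eef_pos']),s['eef_pos'][2],'long/lat/z',s['force'][:2]@u,s['force'][:2]@v,s['force'][2],s['wrist_torque'],s['time_s'])
E
python3 f.py
```

```text
time_s: 16.52
eef_pos: [487.7, 235.8, 61.8]
ee_rot: [-0.0, 0.795, 0.607, -0.0]
force: [-4.9, 1.4, 6.1]
grip_width: 0.106
grip_force: 60.0
time_s: 16.77
eef_pos: [493.5, 234.2, 61.8]
ee_rot: [-0.0, 0.795, 0.607, -0.0]
force: [-4.4, 0.8, 5.3]
grip_width: 0.103
grip_force: 60.0
[-49.1   2. ] 61.78574710874816 long/lat/z -4.460844630455388 -0.4162754604392543 5.33428362172127 [0.2 0.8 0. ] 16.775
```

```bash
python3 -m jog '[{"tx":0,"ty":3,"tz":-0.1,"ax":0,"ay":0,"az":0,"jaw":1},{"tx":0,"ty":3,"tz":0,"ax":0,"ay":0,"az":0,"jaw":1}]' 30; python3 f.py
python3 -m jog '[{"tx":0,"ty":3,"tz":0,"ax":0,"ay":0,"az":0,"jaw":1},{"tx":0,"ty":3,"tz":0,"ax":0,"ay":0,"az":0,"jaw":1}]' 30; python3 f.py
```

```text
time_s: 17.02
eef_pos: [499.3, 232.6, 61.8]
ee_rot: [-0.0, 0.795, 0.607, -0.0]
force: [-5.4, 0.4, 5.6]
grip_width: 0.105
grip_force: 59.9
[-43.   2.] 61.78064549558104 long/lat/z -5.340046515380098 -1.0205412242299212 5.599033228642119 [0.2 1.  0. ] 17.025
time_s: 17.27
eef_pos: [504.9, 231.0, 61.8]
ee_rot: [-0.0, 0.795, 0.607, -0.0]
force: [-5.3, 1.5, 5.8]
grip_width: 0.107
grip_force: 60.1
[-37.2   1.9] 61.78511812965835 long/lat/z -5.48882882326238 0.07746533028646006 5.7899945789214735 [ 0.2  1.2 -0.1] 17.275
```

```bash
for i in 1; do python3 -m jog '[{"tx":0,"ty":2,"tz":0,"ax":0,"ay":0,"az":0,"jaw":1},{"tx":0,"ty":2,"tz":0,"ax":0,"ay":0,"az":0,"jaw":1}]' 30 >/dev/null; python3 f.py; done
python3 -m jog '[{"tx":0,"ty":2,"tz":0,"ax":0,"ay":0,"az":0,"jaw":1},{"tx":0,"ty":2,"tz":0,"ax":0,"ay":0,"az":0,"jaw":1}]' 30 >/dev/null; python3 f.py
python3 -m jog '[{"tx":0,"ty":2,"tz":0,"ax":0,"ay":0,"az":0,"jaw":1},{"tx":0,"ty":2,"tz":0,"ax":0,"ay":0,"az":0,"jaw":1}]' 30 >/dev/null; python3 f.py
```

```text
[-34.3   1.9] 61.76609264362374 long/lat/z -12.119726254933411 -0.9686360843971648 10.692990187217337 [ 0.4  1.9 -0. ] 17.525
[-30.2   1.9] 61.78089352388693 long/lat/z -10.930167219903039 -0.6416504421675935 8.241033334963715 [ 0.4  1.7 -0. ] 17.775
[-26.3   1.9] 61.78173275782633 long/lat/z -11.48920187106793 -0.9787121857965827 10.134703317828892 [ 0.4  1.8 -0.1] 18.025
```

```bash
python3 -m jog '[{"tx":0,"ty":2,"tz":0,"ax":0,"ay":0,"az":0,"jaw":1},{"tx":0,"ty":2,"tz":0,"ax":0,"ay":0,"az":0,"jaw":1}]' 30 >/dev/null; python3 f.py
python3 -m jog '[{"tx":0,"ty":2,"tz":0,"ax":0,"ay":0,"az":0,"jaw":1},{"tx":0,"ty":1,"tz":0,"ax":0,"ay":0,"az":0,"jaw":1}]' 30 >/dev/null; python3 f.py
python3 -m jog '[{"tx":0,"ty":1,"tz":0,"ax":0,"ay":0,"az":0,"jaw":1},{"tx":0,"ty":1,"tz":0,"ax":0,"ay":0,"az":0,"jaw":1}]' 30 >/dev/null; python3 f.py
python3 -m jog '[{"tx":0,"ty":1,"tz":0,"ax":0,"ay":0,"az":0,"jaw":1}]' 30 >/dev/null; python3 f.py
```

```text
[-22.5   1.9] 61.77468768920683 long/lat/z -13.17057203575094 -1.4658577438124514 10.312636980744605 [ 0.4  1.9 -0. ] 18.275
[-19.5   1.9] 61.77462945804983 long/lat/z -12.34711517803557 -0.7848282831760542 10.737530800116614 [ 0.4  2.  -0.1] 18.525
[-17.7   1.9] 61.77165558798599 long/lat/z -13.29307129579131 -0.7340147075275548 10.372583042279304 [ 0.4  2.1 -0.1] 18.775
[-16.7   1.9] 61.8014596020869 long/lat/z -14.298540801748363 -1.499373129310732 10.614166306155516 [ 0.4  2.  -0.1] 18.9
```

```bash
cat >> f.py <<'E'
c=capture('scene');P=cloud(c);l=np.stack([(P[...,:2]-o)@u,(P[...,:2]-o)@v],-1)
b=(abs(l[...,0]-26)<9)&(abs(l[...,1]-65)<8)&(P[...,2]>35);print('pad z',b.sum(),np.mean(P[b][:,2]))
E
python3 f.py
python3 -m jog '[{"tx":0,"ty":1,"tz":0,"ax":0,"ay":0,"az":0,"jaw":1}]' 30 >/dev/null; python3 f.py
python3 -m jog '[{"tx":0,"ty":0.7,"tz":0,"ax":0,"ay":0,"az":0,"jaw":1}]' 30 >/dev/null; python3 f.py
```

```text
[-16.7   1.9] 61.8014596020869 long/lat/z -14.298540801748363 -1.499373129310732 10.614166306155516 [ 0.4  2.  -0.1] 18.9
pad z 61 54.947615015050175
[-15.8   1.9] 61.78190788460305 long/lat/z -13.459187053473054 -0.9645041842960554 11.202643429075401 [ 0.5  2.1 -0.1] 19.075
pad z 61 54.85800558448495
[-15.    1.9] 61.790320908081526 long/lat/z -13.543338483526592 -1.2664325950213071 11.431361742235898 [ 0.4  2.1 -0.1] 19.25
pad z 61 58.79327574135062
```

The pad jumped back to 58.8 mm at the click. Now I release and lift off.

```bash
python3 -m jog '[{"tx":0,"ty":0,"tz":0,"ax":0,"ay":0,"az":0,"jaw":0.6},{"tx":0,"ty":0,"tz":0,"ax":0,"ay":0,"az":0,"jaw":0.2},{"tx":0,"ty":0,"tz":0,"ax":0,"ay":0,"az":0,"jaw":0.2},{"tx":0,"ty":0,"tz":0,"ax":0,"ay":0,"az":0,"jaw":0.2}]' 30
python3 -m jog '[{"tx":0,"ty":0,"tz":-10,"ax":0,"ay":0,"az":0,"jaw":0.2},{"tx":0,"ty":0,"tz":-30,"ax":0,"ay":0,"az":0,"jaw":0.2},{"tx":0,"ty":0,"tz":-50,"ax":0,"ay":0,"az":0,"jaw":0.2},{"tx":0,"ty":0,"tz":-50,"ax":0,"ay":0,"az":0,"jaw":0.2},{"tx":0,"ty":0,"tz":0,"ax":0,"ay":0,"az":0,"jaw":0.2}]'
python3 f.py
python3 - <<'E'
from st import *
c=capture('scene');P=cloud(c);col=c['color'].astype(int);l=np.stack([(P[...,:2]-o)@u,(P[...,:2]-o)@v],-1)
m=(col[...,0]-col[...,2]>60)&(np.hypot(l[...,0]-14,l[...,1])<40)&(abs(P[...,2]-54)<8);print('chuck',l[m].mean(0))
m=(abs(P[...,2]-90)<4)&(np.hypot(l[...,0]+15,l[...,1])<40);print('fin',l[m].mean(0))
save(c,'g.png',(230,170,430,320),4)
E
```

```text
time_s: 19.8
eef_pos: [528.1, 224.7, 61.7]
ee_rot: [0.0, 0.795, 0.607, 0.0]
force: [-0.7, 0.5, -0.3]
grip_width: 0.401
grip_force: 0.0
time_s: 20.42
eef_pos: [529.5, 225.1, 206.5]
ee_rot: [0.002, 0.795, 0.607, 0.004]
force: [-0.0, -0.7, -0.6]
grip_width: 0.399
grip_force: 0.0
[-11.9   2.6] 206.47098462302682 long/lat/z 0.13954759668941205 -0.6461599364500014 -0.5727142112866173 [ 0.  -0.1  0. ] 20.425
pad z 56 58.842228950695635
chuck [14.8  2. ]
fin [-14.5   2.6]
```

View pics/g.png

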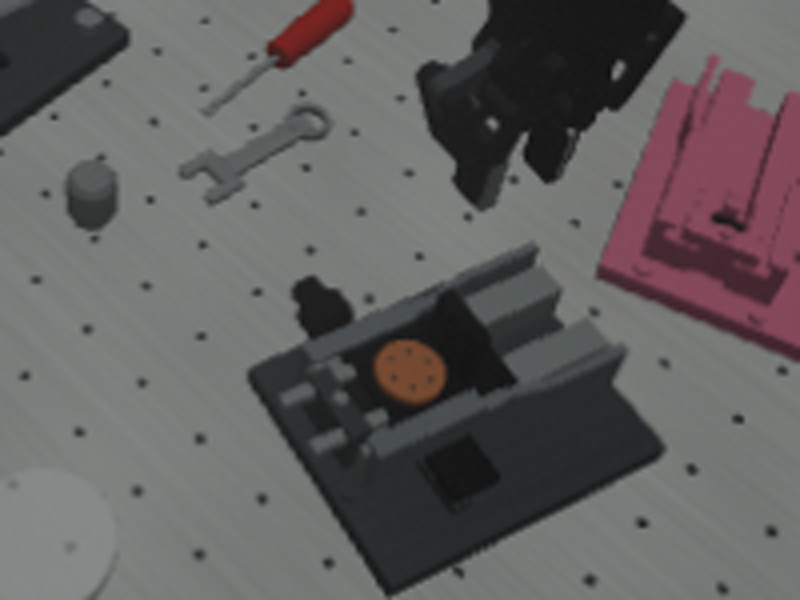

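The crop shows the holder seated in the stage rail (chuck (410, 372)), the pad up at (460, 470), the prongs pushed in and the gripper clear. I hand in.

```bash
python3 -c "
from rig import finish_job
print(finish_job())"
```

```text
the job is handed in; nothing more can be done
None
```

The holder is latched in the stage's rail and holding by itself, the gripper is clear, and the job was handed in at about 20.5 s; no verdict was returned.

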